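Load the exposure box and walk its sticky shutter shut

TASK

Put the brass ring over the spindle in the open well of the exposure box so that it sits down on its shoulder, then let go. After that close the orange shutter fully, both ends home against the far wall: it binds in its track when it goes skew, so push its two black posts forward by turns, a little at a time, and never force it. Leave the timer, the bottle and the dish where they are.

Things in the scene. Friction and masses are not known exactly. Their poses are not given: they have to be found in the camera images.
- exposure_box: White box fixed to the bench, 200 (x) by 280 mm (y), 72 mm high. Origin: centre of its underside; +x = closing direction, away from the robot, +y left. Far half: open well (x 10 to 90, y +-102, floor z 10 mm). A grey housing (x -100 to -14, y +-55, top z 85 mm) covers the middle of the parked shutter. Track lips along x at each side (inner edge y +-113 mm). Stop: far wall, face at x 90 mm.
- spindle_seat (a point): Centre of the spindle's flat shoulder (32 mm diameter), at box x 50, y 0, z 24 mm; a ring that is seated has its underside here. The steel spindle above it is 16 mm in diameter and rises 29 mm over this point, its last 5 mm tapered.
- test_ring: Loose brass ring, 40 mm outer and 20 mm inner diameter, 22 mm high, about 80 g, lying flat on the bench to the left or right of the box. Origin: centre of its underside, z up.
- shutter: Orange plate 90 (x, along the track) by 220 mm (y), about 0.8 kg, captive in the track on four shoes, underside 56 mm above the bench. Origin: centre of underside; axes as the box's when square. Home: square, origin at box x 45 mm; starts 70 to 85 mm short. It can turn about 0.1 rad each way; there the shoes wedge and it sticks, however hard that end is pushed. Slides at 2 to 6 N when square.
- post_left (a point): Left (+y) push post of the shutter: black upright round post, 16 mm diameter, this point on its axis, 18.5 mm above the plate and 21.5 mm below the post's top (top at z 103.5 mm). On the shutter at x -20, y 92 mm.
- post_right (a point): Right (-y) push post, the same, on the shutter at x -20, y -92 mm.
- home_left (a point): Point fixed to the box where post_left is when the shutter is fully home (box x 25, y 92, z 82 mm).
- home_right (a point): The same for post_right (box x 25, y -92, z 82 mm).
- timer: White countdown timer, 66 x 62 x 17 mm, lying on the bench on the other side of the box from the ring. Origin: centre of its underside.
- bottle: Clear screw-cap bottle with blue cap, 56 mm diameter, 110 mm high, standing behind the box. Origin: centre of its underside.
- dish: Petri dish with lid, 62 mm diameter, 16 mm high, on the bench behind and to the right of the box. Origin: centre of its underside.
Not all that is in view belongs to the job. Of the things that look like the test_ring, take the one that is farthest from the robot's base at the start.

How it is judged (in metres and radians):
On the way, in this order (a step that is already met when the one before it is completed fails the run):
1. the ring is seated on the spindle's shoulder and let go (distance between test_ring and spindle_seat below 0.006 m and angle between test_ring's own z axis and vertical below 0.08 rad and contact force between the fingers and test_ring below 0.05 N), for 0.2 s.
2. both ends of the shutter are home (x of each of post_left, post_right in the frame of exposure_box above 0.02 m), for 0.2 s.
At the end, for the whole second after the job is handed in: The ring sits flat on the spindle's shoulder (within 6 mm) and each end of the shutter is within 5 mm of fully home against the far wall; both at rest (all of step 2 and distance between test_ring and spindle_seat below 0.006 m and angle between test_ring's own z axis and vertical below 0.08 rad and angle between shutter's own z axis and vertical below 0.05 rad and linear speed of each of shutter, test_ring below 0.01 m/s); the robot touches nothing.
It fails at once if the timer, bottle or dish is moved by more than 20 mm (distance of any of timer, bottle, dish from where it was at the start of the episode above 0.02 m).
It fails at once if the shutter is forced (pushed with more than 100 N) (contact force between any of the fingers, the arm and shutter above 100 N).
It fails at once if the shutter is lifted out of its track (z of shutter in the frame of exposure_box above 0.07 m).
It also fails if it takes over 72 s, if anything falls off the work surface, if the arm or the gripper's body presses on something with over 40 N, if the wrist force passes 120 N, or if a joint passes its speed limit or range.

ROBOT

A 6-joint arm with a two-finger parallel gripper is mounted at the origin on a cart in front of the work surface, level with it; the furniture and walls round the work are solid. World frame = base frame: x ahead of the robot, y to its left, z up, the work surface at z = 0. Lengths are in mm, angles in degrees, forces in N, time in s.
With the tool pointing down it reaches from about 350 to 850 mm from the base axis. Payload 8.1 kg.
Tool frame: the origin (TCP) lies at the very end of the fingers, on their centre line; the grasp point (between the pads) lies 19 mm behind it; z points along the fingers, y is the line along which they close (so a half turn about z gives the same grasp; the last joint's range is limited). The gripper opens to 85 mm and grips with 20 to 120 N. Pads are 22 mm wide; open, the fingers measure 114 mm over their backs; the gripper's body (76 mm by 85 mm) begins 54 mm behind the grasp point. The pads swing forward as they close: fully open they stand 13 mm farther back than shut.
Start: joints at [-75.94, 7.471, 85.268, -0, 87.261, -4.893], TCP at [194.9, -567.467, 231.292] pointing down, gripper open.
Joint ranges: [-169.43, 169.43], [-51.17, 129.36], [1.28, 143.12], [-76.62, 256.62], [0, 156.53], [-152.29, 152.29]. Speed limits (degrees/s): [136.94, 136.94, 159.86, 180, 180, 180].

INTERFACE

Orientations are given as [roll, pitch, yaw] about the fixed x, y, z axes, in that order (R = Rz(yaw) Ry(pitch) Rx(roll)).
In Python, from bench import * gives the robot as it stands.
- The arm moves only by the tool play_rows, never from a script. Its argument "increments" is a list of rows, each a list of 3 entries, a list of its own where there are three numbers: the gripper's target within -1 to 1 (fully open at 1, half-way at 0, shut at -1), then the shift along the tool's x, y, z in mm, then the turn about the tool's z in rad. A call has 1 to 12 rows; each row shifts and turns the commanded pose from where the row before left it, along the tool's axes as they then stand; what a row does not reach is not made up. A row lasts 1/12 s, in which the tool goes at most 41.7 mm and 7.16 degrees, less where a joint would pass 70% of its speed; a pose out of reach is approached as far as the arm can. A call is refused whole if a number of a shift passes 41.7 or a number of a turn 0.125, either way. A call with a gripper value outside its range is refused whole. The fingers move at their own pace and stop on an object; "force" is the grip in N (left out, the last holds). Time passes only in rows, so rows that do not move let the fingers close. It gives the time, the measured TCP pose, the force, the opening and the grip force at its end, in the units of the state.
- sense(): the state, without advancing time (a new reading comes with each control period).
- snapshot(name): name is "scene" or "side" or "wrist"; returns a dict with "color" (384x512x3 uint8, red, green, blue), "intrinsics" (3x3 intrinsics, pixels), "world_from_camera" (4x4, takes a point from camera to world coordinates). Camera axes: x right, y down, z forward; pixel columns grow to the right and rows downward; lengths in mm; the calibration is good to about 2 mm. A picture is of the moment at which its call begins. There is no depth.
- hand_in(): hands the job in; it is judged then, once.
Trained networks look in a picture, given as the dict that the camera call returned (one of the last four; its "shot" number tells which), for a name from the list of things; names that differ only in an ending like _2 or _b are one class to them, and where a whole thing is asked for, a point or a joint stands for the part that bears it (a point fixed in the world has none). Each returns a list of dicts, best first, with "p" (0 to 1); they miss things now and then, are a little off and sometimes report something else, mostly with a low value. They report only what shows in the picture. A call takes as long as a camera call. They do not tell look-alikes from the thing itself.
- find_in(query, picture): "xyz" ([x, y, z] in mm, in the coordinates of the camera as it stood for that picture, good to about 4 mm: the middle of the surface that is visible of it).
- regions_of(query, picture): "mask" (384x512 bool, what is visible of it).
- pinpoint(query, picture): "xyz" ([x, y, z] in mm, in the coordinates of the camera as it stood for that picture, good to about 4 mm: a listed point, or the origin of a listed thing).
The state is a dict: "time": time; "joint_pos": joint angles; "qd": joint speeds; "joint_efforts": joint torques, N m; "tool_pos": TCP position; "tcp_rot": TCP orientation; "ft_force": force on the tool from outside, world axes, zero at the start; "wrist_torque": the same for the moment, N m; "finger_gap": finger opening in mm; "grip_force": force on a finger pad.
Only numpy, scipy, OpenCV 4.12 (cv2) and the standard library are available. Lean on these libraries where they do the work, as an engineer would, in place of code of your own. Each camera call takes 0.05 s, during which the arm holds its last target. There are 200 camera calls.

## Working session

There is one attempt and no reset: what is moved stays moved. The work goes in short steps, Python scripts to look and compute and a tool call to move; the robot and the scene stay as the last step left them, time stands still between calls to the robot, and variables do not carry over. Pictures are saved under pics/ and viewed, at most 10 in all, crops included, and the job is handed in when it is done.

Besides the shell and the picture viewer there is one more tool, called after "Request:" as name(argument=value, ...) on one line, values as JSON. play_rows: Moves the arm, as the interface text tells. Its arguments: {"type":"object","properties":{"increments":{"type":"array","items":{"type":"array"}},"force":{"type":"number"}},"required":["increments"]}

```bash
mkdir -p pics; cat > h.py <<'E'
from bench import *
import numpy as np, cv2
def w(p,c): 
    T=np.array(c["world_from_camera"]); return T[:3,:3]@np.array(p)+T[:3,3]
def save(n,c): cv2.imwrite("pics/"+n+".png",cv2.cvtColor(c["color"],cv2.COLOR_RGB2BGR))
def px(P,c):
    T=np.linalg.inv(np.array(c["world_from_camera"])); q=np.array(c["intrinsics"])@(T[:3,:3]@np.array(P)+T[:3,3]); return q[:2]/q[2]
def ray(u,v,z,c):
    T=np.array(c["world_from_camera"]); d=T[:3,:3]@np.linalg.inv(np.array(c["intrinsics"]))@[u,v,1]
    return T[:3,3]+d*(z-T[2,3])/d[2]
E
python3 - <<'E'
from h import *
s=sense();print(s["tool_pos"],s["tcp_rot"],s["time"])
P=[]
for n in("scene","side"):
    c=snapshot(n);P.append(c["color"]);print(n,np.round(np.array(c["world_from_camera"])[:3,3]))
    for q in("test_ring","exposure_box","spindle_seat","post_left","post_right","home_left","home_right","timer","bottle","dish"):
        for d in pinpoint(q,c)[:4]: 
            W=w(d["xyz"],c);print(n,q,round(d["p"],2),W.round(1),px(W,c).round())
    save(n,c)
im=cv2.resize(cv2.cvtColor(np.vstack(P),cv2.COLOR_RGB2BGR),None,fx=.78,fy=.78);cv2.imwrite("pics/both.png",im)
E
```

```text
[ 194.784679   -566.92630344  230.23565375] [-1.79895330e+02 -8.91905964e-03  1.89548759e+01] 0.0
scene [-178.  638.  985.]
scene test_ring 0.7 [441.5 176.8  -1.3] [240. 271.]
scene test_ring 0.66 [409.7 261.5  -3.6] [222. 296.]
scene test_ring 0.57 [4.950e+02 2.875e+02 1.000e-01] [195. 281.]
scene exposure_box 0.61 [588.4 -32.4   1.5] [262. 207.]
scene spindle_seat 0.81 [639.6 -33.5  21.6] [251. 194.]
scene spindle_seat 0.23 [621.9  57.2  81.4] [231. 195.]
scene post_left 0.62 [546.9  67.7  77. ] [245. 212.]
scene post_right 0.87 [ 516.1 -119.8   83.6] [299. 186.]
scene home_left 0.88 [623.8  57.1  81.6] [231. 195.]
scene timer 0.46 [ 444.6 -337.6   -1.7] [361. 188.]
scene bottle 0.7 [493.4 283.8  -1.8] [196. 281.]
scene bottle 0.62 [774.5  66.6  -3.1] [201. 192.]
scene dish 0.47 [ 716.9 -312.    -1.5] [297. 153.]
side [  153. -1011.   971.]
side test_ring 0.66 [498.6 284.7  -5.5] [212. 174.]
side test_ring 0.34 [619.7  61.3  80.6] [262. 182.]
side exposure_box 0.92 [ 5.838e+02 -2.770e+01 -3.000e-01] [261. 218.]
side spindle_seat 0.8 [633.6 -30.6  21.2] [275. 210.]
side post_left 0.56 [548.1  67.9  81.9] [242. 185.]
side post_left 0.16 [550.5 -24.1  54. ] [252. 207.]
side post_right 0.76 [ 521.2 -118.4   82.7] [255. 221.]
side post_right 0.49 [7.695e+02 6.880e+01 1.000e-01] [297. 190.]
side home_left 0.94 [618.7  58.8  78.7] [262. 183.]
side home_right 0.79 [ 599.2 -122.9   81.6] [278. 216.]
side home_right 0.4 [545.   69.5  80.8] [241. 186.]
side timer 0.91 [ 442.3 -336.8   -3.3] [257. 298.]
side timer 0.57 [634.1 -30.   23.7] [275. 209.]
side timer 0.32 [544.9  67.8  80.2] [241. 186.]
side bottle 0.8 [7.716e+02 6.850e+01 2.000e-01] [298. 190.]
side dish 0.73 [ 712.6 -307.8   -3.4] [334. 266.]
```

View pics/both.png

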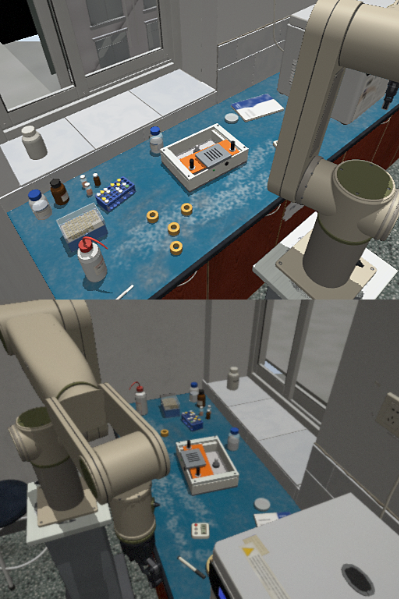

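The pair shows four ring look-alikes left of the box, at about (195,281), (240,271), (222,296) and (226,318) in the scene picture. The one at (195,281), roughly (495,286) mm, is farthest from the base at about 572 mm. I'll confirm it in a crop.

```bash
python3 - <<'E'
from h import *
c=snapshot("scene")
for u,v in((195,277),(240,269),(223,292),(226,318)):
    r=ray(u,v,11,c);print((u,v),r.round(),np.hypot(*r[:2]).round())
im=cv2.cvtColor(c["color"][160:340,150:330],cv2.COLOR_RGB2BGR)
cv2.imwrite("pics/crop.png",cv2.resize(im,None,fx=3.3,fy=3.3,interpolation=cv2.INTER_CUBIC))
E
```

```text
(195, 277) [497. 284.  11.] 572.0
(240, 269) [439. 177.  11.] 473.0
(223, 292) [410. 257.  11.] 484.0
(226, 318) [344. 298.  11.] 456.0
```

View pics/crop.png

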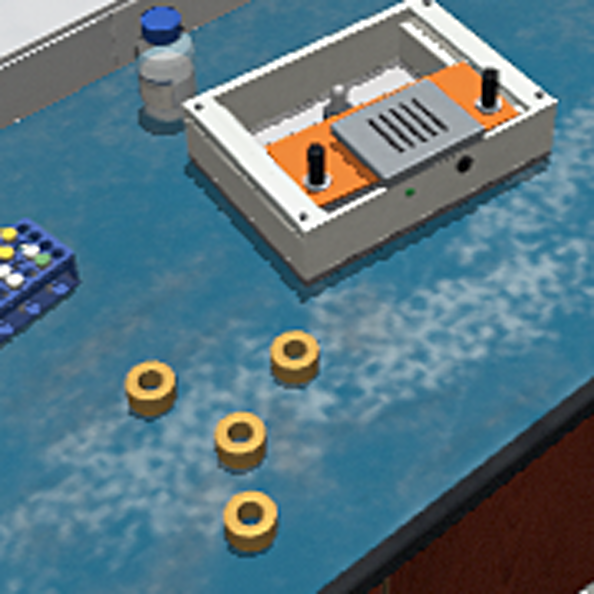

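The crop shows four identical rings; the target is the top-left one at crop (150,385), scene (195,277). I'll go over the box first for a close look, then on to the ring.

Request:
play_rows(increments=[[1,[32,-24,-6],0],[1,[32,-24,-6],0],[1,[32,-24,-6],0],[1,[32,-24,-6],0],[1,[32,-24,-6],0],[1,[32,-24,-6],0],[1,[32,-24,-6],0],[1,[32,-24,-6],0],[1,[32,-24,-6],0],[1,[32,-24,-6],0],[1,[32,-24,-6],0],[1,[32,-24,-6],0]])

```text
time: 2.15
tool_pos: [465.3, -168.5, 303.9]
tcp_rot: [180.0, -0.0, 18.9]
ft_force: [0.7, -0.6, 0.5]
finger_gap: 85.5
grip_force: 0.0
```

Request:
play_rows(increments=[[1,[32,-24,-6],0],[1,[32,-24,-6],0],[1,[0,0,0],0.113],[1,[0,0,0],0.113],[1,[0,0,0],0.113],[1,[0,0,0],0.113],[1,[0,0,0],0],[1,[0,0,0],0]])

```text
time: 2.82
tool_pos: [509.5, -104.2, 315.3]
tcp_rot: [180.0, -0.0, -6.7]
ft_force: [-0.2, 0.5, 0.2]
finger_gap: 85.4
grip_force: 0.0
```

```bash
cat > look.py <<'E'
from h import *
import sys
s=sense();print("T",s["time"],s["tool_pos"].round(1) if hasattr(s["tool_pos"],"round") else s["tool_pos"],s["tcp_rot"],s["ft_force"],s["finger_gap"])
c=snapshot(sys.argv[1]);print(np.round(np.array(c["world_from_camera"])[:3,3]))
for q in sys.argv[3:]:
    for d in pinpoint(q,c)[:3]:
        W=w(d["xyz"],c);print(q,round(d["p"],2),W.round(1),px(W,c).round())
save(sys.argv[2],c)
E
python3 look.py wrist w1 exposure_box spindle_seat home_left home_right post_left post_right test_ring
```

```text
T 2.8167 [ 509.5 -104.2  315.3] [ 1.79998203e+02 -2.69345671e-03 -6.73801040e+00] [-0.17894921  0.45741853  0.15781116] 85.38624948033085
[ 589. -112.  458.]
exposure_box 0.83 [590.6 -29.2  -3.7] [193.  88.]
spindle_seat 0.93 [631.7 -31.6  25.8] [185.  53.]
spindle_seat 0.43 [590.8 -26.8  -7. ] [192.  88.]
home_left 0.57 [628.7  59.3  81.2] [91. 63.]
home_right 0.83 [ 604.6 -124.7   82.2] [265.  65.]
post_left 0.59 [546.8  70.3  82.5] [100. 140.]
post_right 0.73 [ 523.3 -109.5   83.7] [259. 143.]
test_ring 0.98 [347.  299.2   0.6] [ 15. 273.]
test_ring 0.9 [444.9 179.7   2. ] [ 70. 208.]
test_ring 0.61 [407.3 262.1   2.7] [ 25. 237.]
```

View pics/w1.png

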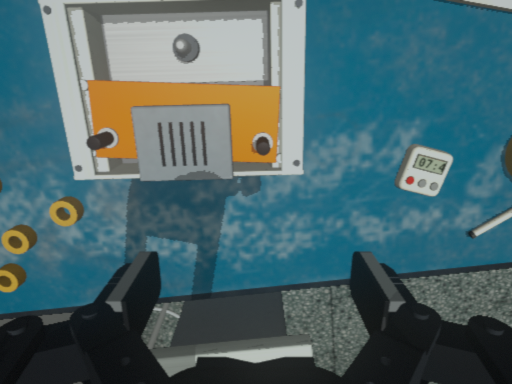

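The wrist picture shows the box with the spindle tip at (185,47), its four corner screws at (47,9), (299,5), (81,169) and (297,163), and the timer off right. Next I go to the ring and take finer box measurements from this picture.

```bash
python3 - <<'E'
from h import *
c=snapshot("wrist")
print("tip",ray(185,47,53,c).round(1),ray(185,45,53,c).round(1))
R=[ray(u,v,72,c) for u,v in((47,9),(299,5),(81,169),(297,163))]
for r in R:print(r.round(1))
print(np.mean(R,0),[np.degrees(np.arctan2(-(a-b)[0],(a-b)[1])) for a,b in((R[0],R[1]),(R[2],R[3]))])
E
```

```text
tip [635.9 -38.5  53. ] [637.9 -38.9  53. ]
[686.9  94.3  72. ]
[ 659.2 -167.1   72. ]
[515.1 107.5  72. ]
[ 491.4 -151.5   72. ]
[588.14911361 -29.20365898  72.        ] [np.float64(-6.055525240377922), np.float64(-5.233947060705778)]
```

Request:
play_rows(increments=[[1,[-5,-35,8],0],[1,[-5,-35,8],0],[1,[-5,-35,8],0],[1,[-5,-35,8],0],[1,[-5,-35,8],0],[1,[-5,-35,8],0],[1,[-5,-35,8],0],[1,[-5,-35,12],0],[1,[-5,-35,12],0],[1,[-5,-35,12],0],[1,[-8,-35,12],0],[1,[0,0,0],0]])

```text
time: 4.27
tool_pos: [495.7, 290.1, 208.0]
tcp_rot: [-180.0, 0.3, -6.7]
ft_force: [0.2, 0.4, -0.9]
finger_gap: 85.5
grip_force: 0.0
```

```bash
sleep 0; python3 look.py wrist w2 test_ring; python3 - <<'E'
from h import *
c=snapshot("wrist")
for d in regions_of("test_ring",c)[:4]:
    m=d["mask"].astype(np.uint8);ys,xs=np.nonzero(m);u,v=xs.mean(),ys.mean();print(d["p"],u,v,len(xs),ray(u,v,18,c))
E
```

```text
T 4.2667 [495.7 290.1 208. ] [-179.98970489    0.2593733    -6.67271418] [ 0.17332367  0.41080048 -0.87401237] 85.51822663255977
[576. 282. 351.]
test_ring 0.96 [445.6 180.6   2.6] [359. 192.]
test_ring 0.82 [350.  302.4   1.2] [260. 276.]
test_ring 0.79 [406.5 264.    3.9] [287. 232.]
0.77 284.1079207920792 234.73663366336635 1010 [411.81489905 264.42920117  18.        ]
0.72 357.35478547854785 197.18729372937293 1212 [446.87559107 182.20009414  18.        ]
0.68 257.00986193293886 284.71696252465483 1014 [350.94302295 301.95242381  18.        ]
0.58 254.55905511811022 162.95669291338584 1016 [497.32994745 287.55890907  18.        ]
```

View pics/w2.png

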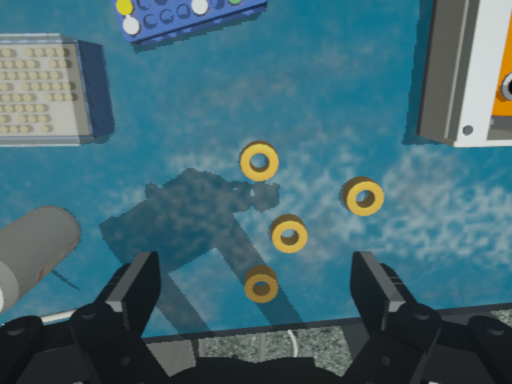

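Wrist view: the target ring's hole is at (259,161), the others at (287,233), (363,197) and (261,285), and the fingers have clear space. I descend part way and refine.

Request:
play_rows(increments=[[1,[2,3,30],0],[1,[0,0,30],0],[1,[0,0,30],0],[1,[0,0,20],0],[1,[0,0,0],0],[1,[0,0,0],0]])

```text
time: 4.97
tool_pos: [500.0, 280.3, 101.1]
tcp_rot: [179.9, 0.1, -7.0]
ft_force: [0.1, 0.1, 0.8]
finger_gap: 85.2
grip_force: 0.0
```

```bash
cat > ringfit.py <<'E'
from h import *
def brass(c):
    h=cv2.cvtColor(c["color"],cv2.COLOR_RGB2HSV); m=cv2.inRange(h,(15,110,90),(32,255,255))
    n,l,st,ce=cv2.connectedComponentsWithStats(m); return m,l,st,ce
if __name__=="__main__":
    s=sense();print(s["tool_pos"],s["tcp_rot"])
    c=snapshot("wrist");save("w3",c)
    m,l,st,ce=brass(c)
    for i in range(1,len(st)):
        if st[i,4]>250:
            cs,hi=cv2.findContours((l==i).astype(np.uint8),cv2.RETR_CCOMP,cv2.CHAIN_APPROX_NONE)
            for k,q in enumerate(cs):
                if len(q)>25:
                    e=cv2.fitEllipse(q);print(i,st[i,4],"hole" if hi[0][k][3]>=0 else "out",np.round(e[0],1),np.round(e[1],1),ray(*e[0],22,c).round(1))
E
python3 ringfit.py
```

```text
[500.00862917 280.32277122 101.14548879] [ 1.79942023e+02  7.54851285e-02 -7.04304907e+00]
1 1849 out [248.1 201.7] [52.5 55.7] [499.2 286.6  22. ]
1 1849 hole [247.4 203.8] [25.2 28.2] [497.8 287.3  22. ]
2 1668 out [396.9 246.8] [45.7 54.1] [449.9 180.5  22. ]
2 1668 hole [397.8 249.4] [17.  27.3] [447.6 179.8  22. ]
3 1858 out [291.1 297.5] [46.6 53.4] [415.  263.1  22. ]
3 1858 hole [293.3 298.6] [12.5 22.3] [413.8 261.5  22. ]
4 396 out [250.7 352.9] [19.2 35.5] [364.4 301.8  22. ]
```

Request:
play_rows(increments=[[1,[-2,-6,20],0],[1,[0,0,25],0],[1,[0,0,25],0],[1,[0,0,15],0],[1,[0,0,10],0],[1,[0,0,0],0],[1,[0,0,0],0],[1,[0,0,0],0]])

```text
time: 5.68
tool_pos: [500.6, 288.7, 8.7]
tcp_rot: [-179.9, -0.2, -7.0]
ft_force: [1.0, 0.1, 0.0]
finger_gap: 85.4
grip_force: 0.0
```

Request:
play_rows(increments=[[-1,[0,0,0],0],[-1,[0,0,0],0],[-1,[0,0,0],0],[-1,[0,0,0],0],[-1,[0,0,0],0],[-1,[0,0,0],0],[-1,[0,0,0],0],[-1,[0,0,0],0],[-1,[0,0,0],0],[-1,[0,0,0],0]], force=30)

```text
time: 6.52
tool_pos: [499.3, 288.2, 7.0]
tcp_rot: [-180.0, -0.0, -6.9]
ft_force: [-0.7, -0.9, 5.8]
finger_gap: 38.2
grip_force: 30.8
```

Request:
play_rows(increments=[[-1,[0,0,-15],0],[-1,[0,0,-30],0],[-1,[0,0,-35],0],[-1,[0,0,-35],0],[-1,[0,0,-35],0],[-1,[0,0,0],0]])

```text
time: 7.02
tool_pos: [502.8, 289.9, 165.1]
tcp_rot: [-179.6, -0.6, -6.9]
ft_force: [0.6, -0.1, 0.4]
finger_gap: 38.2
grip_force: 30.4
```

Request:
play_rows(increments=[[-1,[8,14,0],0],[-1,[16,28,0],0],[-1,[16,28,0],0],[-1,[16,28,0],0],[-1,[16,28,0],0],[-1,[16,28,0],0],[-1,[16,28,0],0],[-1,[16,28,0],0],[-1,[16,28,0],0],[-1,[8,14,0],0],[-1,[0,0,0],0],[-1,[0,0,0],0]])

```text
time: 8.02
tool_pos: [611.1, 20.0, 155.6]
tcp_rot: [-180.0, 0.1, -7.1]
ft_force: [-0.7, 0.4, 0.3]
finger_gap: 37.9
grip_force: 30.4
```

```bash
python3 look.py wrist w4 spindle_seat exposure_box home_left home_right test_ring post_left post_right
```

```text
T 8.0167 [611.1  20.  155.6] [-1.79975496e+02  7.03212812e-02 -7.05102266e+00] [-0.70761549  0.35237057  0.26423964] 37.902631869845266
[691.  11. 299.]
spindle_seat 0.72 [633.4 -31.8  26.8] [315. 147.]
exposure_box 0.96 [594.9 -27.5  -4.4] [308. 181.]
home_left 0.6 [624.9  58.8  83.8] [198. 191.]
home_left 0.58 [547.4  64.8  81.7] [209. 287.]
home_right 0.94 [ 603.1 -122.1   83.8] [464. 190.]
test_ring 0.59 [607.6  25.3 150.3] [248. 257.]
post_left 0.59 [546.3  68.   82.2] [205. 289.]
post_right 0.98 [ 522.5 -108.1   83.4] [438. 292.]
```

View pics/w4.png

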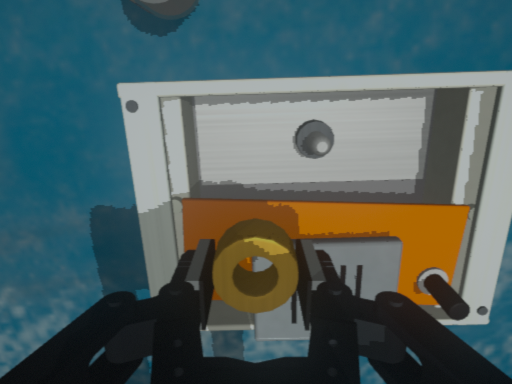

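Wrist view: ring held with its hole around (256,281), spindle shoulder around (314,139), and spindle tip around (320,146). Fitting these numerically.

```bash
python3 - <<'E'
from h import *
from ringfit import brass
c=snapshot("wrist"); s=sense();print(s["tool_pos"],s["tcp_rot"])
for p in ((320,146),(319,143)): print("tip",ray(*p,53,c).round(1))
print("shoulder",ray(314,139,24,c).round(1))
for z in(171,149): print("hole?",z,ray(256,281,z,c).round(1))
print("TCP proj",px(s["tool_pos"],c))
R=[ray(u,v,72,c) for u,v in((132,106),(482,310))];print(R,np.mean(R,0))
g=cv2.cvtColor(c["color"],cv2.COLOR_RGB2BGR)
a=cv2.resize(g[105:175,280:350],(390,390),interpolation=cv2.INTER_CUBIC)
b=cv2.resize(g[210:320,200:310],(390,390),interpolation=cv2.INTER_CUBIC)
cv2.imwrite("pics/ab.png",np.hstack([a,b]))
E
```

```text
[611.16767983  21.10249259 156.36997981] [-1.79996635e+02 -3.34035632e-03 -6.89114565e+00]
tip [639.5 -30.   53. ]
tip [641.9 -29.4  53. ]
shoulder [640.  -30.5  24. ]
hole? 171 [606.4  22.7 171. ]
hole? 149 [591.9  24.4 149. ]
TCP proj [258.04590051 255.03592015]
[array([685.4321033 ,  96.51697325,  72.        ]), array([ 491.87635783, -150.83075506,   72.        ])] [588.65423057 -27.1568909   72.        ]
```

View pics/ab.png

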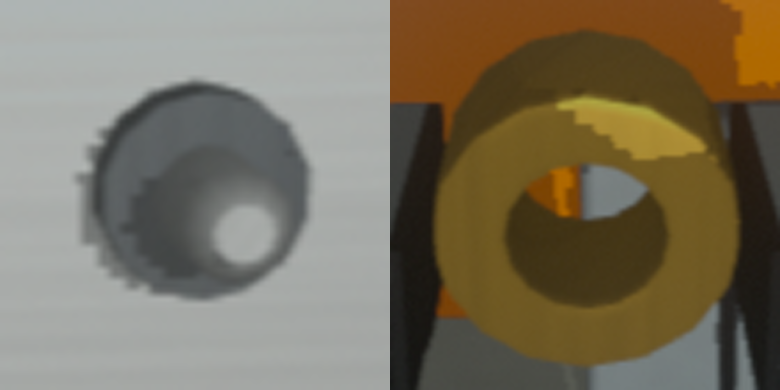

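```bash
python3 - <<'E'
from h import *
c=snapshot("wrist"); s=sense();t=np.array(s["tool_pos"]);print(t)
print("tip",ray(324,147.2,53,c).round(1),"shoulder",ray(316.8,139.6,24,c).round(1))
for z in(15,18,22):
    z+=t[2]; L=ray(212.6,275.7,z,c);R=ray(298.7,275.7,z,c)
    print(z,ray(255.5,275.7,z,c).round(1),np.linalg.norm(L-R).round(1))
print(px([*t[:2],t[2]+15],c))
E
```

```text
[611.23028018  20.9328036  156.39013753]
tip [638.3 -33.2  53. ] shoulder [639.3 -33.   24. ]
171.390137532286 [609.4  22.4 171.4] 38.3
174.390137532286 [611.4  22.2 174.4] 37.4
178.390137532286 [613.9  21.9 178.4] 36.2
[258.30334658 271.88173162]
```

Request:
play_rows(increments=[[-1,[12,17,0],0],[-1,[12,17,0],0],[-1,[12,17.5,10],0],[-1,[0,0,20],0],[-1,[0,0,25],0],[-1,[0,0,20],0],[-1,[0,0,0],0],[-1,[0,0,0],0],[-1,[0,0,0],0]])

```text
time: 9.27
tool_pos: [641.6, -35.0, 82.7]
tcp_rot: [180.0, -0.1, -6.9]
ft_force: [0.1, -0.5, 0.3]
finger_gap: 37.9
grip_force: 30.4
```

```bash
python3 - <<'E'
from h import *
c=snapshot("wrist"); s=sense();t=np.array(s["tool_pos"]);print(t,s["ft_force"])
for P in([638.8,-33.1,24],[638.8,-33.1,53],[*t[:2],t[2]+15],[*t[:2],t[2]-7]): print(px(P,c).round(1))
g=cv2.cvtColor(c["color"],cv2.COLOR_RGB2BGR)[190:330,170:340]
cv2.imwrite("pics/near.png",cv2.resize(g,None,fx=4,fy=4,interpolation=cv2.INTER_CUBIC))
E
```

```text
[642.14446403 -35.06625298  83.49811482] [ 0.33998825 -0.74433787  0.26327435]
[254.6 214.8]
[254.5 234. ]
[257.9 271.7]
[257.6 247.9]
```

View pics/near.png

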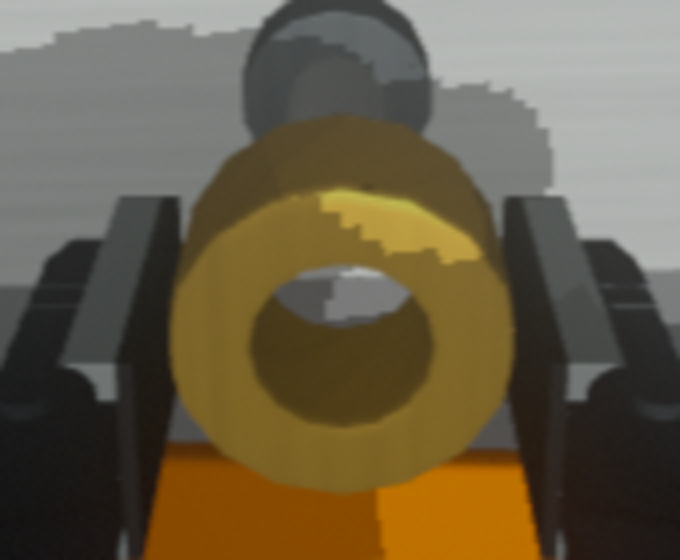

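The crop shows the ring straddling the spindle column: shoulder centre at column 338/4 against the hole at 342/4, so it is aligned sideways within 0.5 mm. The rows agree to about 1 mm. I lower in steps, watching the force.

Request:
play_rows(increments=[[-1,[-0.6,0,10],0],[-1,[0,0,8],0],[-1,[0,0,4],0],[-1,[0,0,4],0],[-1,[0,0,4],0],[-1,[0,0,4],0],[-1,[0,0,0],0]])

```text
time: 9.9
tool_pos: [639.5, -34.9, 46.1]
tcp_rot: [-180.0, 0.1, -6.9]
ft_force: [-0.7, 0.6, -0.5]
finger_gap: 38.4
grip_force: 30.4
```

Request:
play_rows(increments=[[-1,[0,0,4],0],[-1,[0,0,4],0],[-1,[0,0,3],0],[-1,[0,0,2],0],[-1,[0,0,0],0],[-1,[0,0,0],0]])

```text
time: 10.4
tool_pos: [640.1, -34.9, 34.1]
tcp_rot: [180.0, 0.0, -6.9]
ft_force: [0.0, -0.6, -0.4]
finger_gap: 38.1
grip_force: 30.4
```

Request:
play_rows(increments=[[-1,[0,0,1],0],[-1,[0,0,1],0],[-1,[0,0,1],0],[-1,[0,0,0],0],[-1,[0,0,0],0]])

```text
time: 10.82
tool_pos: [640.2, -35.0, 31.2]
tcp_rot: [180.0, 0.0, -6.9]
ft_force: [0.0, -0.5, -0.0]
finger_gap: 38.2
grip_force: 30.4
```

Request:
play_rows(increments=[[-1,[0,0,1],0],[-1,[0,0,1],0],[-1,[0,0,0],0],[-1,[0,0,0],0]])

```text
time: 11.15
tool_pos: [640.4, -35.0, 31.0]
tcp_rot: [180.0, -0.0, -6.9]
ft_force: [-7.2, -0.0, 12.0]
finger_gap: 38.0
grip_force: 31.7
```

It made contact at the predicted height, so the ring is on the shoulder. Opening, then up.

Request:
play_rows(increments=[[0.5,[0,0,0],0],[0.5,[0,0,0],0],[0.5,[0,0,0],0],[0.5,[0,0,0],0],[0.5,[0,0,-10],0],[0.5,[0,0,-20],0],[0.5,[0,0,-30],0],[0.5,[0,0,-40],0],[0.5,[0,0,-40],0],[0.5,[0,0,0],0],[0.5,[0,0,0],0]])

```text
time: 12.07
tool_pos: [643.0, -35.3, 174.7]
tcp_rot: [180.0, -0.5, -6.9]
ft_force: [0.2, 0.3, -1.7]
finger_gap: 63.9
grip_force: 0.0
```

```bash
python3 look.py wrist w5 test_ring spindle_seat post_left post_right home_left home_right; python3 ringfit.py
```

```text
T 12.0667 [643.  -35.3 174.7] [179.99306651  -0.48640653  -6.94352543] [ 0.23312717  0.30355615 -1.71370932] 63.85993921316987
[721. -43. 318.]
test_ring 0.86 [640.  -31.1  25.3] [252. 179.]
spindle_seat 0.96 [635.4 -33.3  25.9] [255. 183.]
home_left 0.64 [625.7  59.5  83.3] [138. 230.]
home_right 0.6 [ 607.6 -123.1   80.5] [374. 224.]
[639.22890063 -34.83479795 167.49460361] [-1.79994840e+02  1.71111502e-01 -6.94743395e+00]
1 1221 out [254.9 182.3] [43.9 45.2] [632.2 -32.6  22. ]
1 1221 hole [255.  182.7] [23.1 24. ] [631.7 -32.7  22. ]
4 5237 out [292.5 256.2] [ 42.6 235.9] [552.2 -60.2  22. ]
30 334 out [183.8 312.7] [14.9 39.1] [499.4  58.4  22. ]
```

View pics/w5.png

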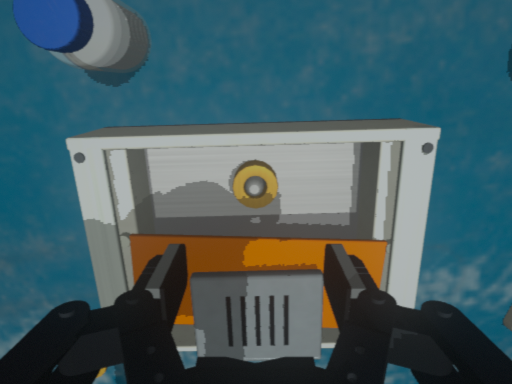

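The picture shows the ring seated around the spindle at (255,183), flat, with the spindle tip centred in the hole. The shutter's near-side posts are hidden behind the fingers. I close the gripper and go behind the right post, which lags by about 7 mm.

Request:
play_rows(increments=[[-1,[-27,18.5,0],-0.015],[-1,[-27,18.5,0],0],[-1,[-27,18.5,0],0],[-1,[-27,18.5,0],0],[-1,[-28,18,0],0],[-1,[0,0,0],0],[-1,[0,0,25],0],[-1,[0,0,25],0],[-1,[0,0,18],0],[-1,[0,0,6],0],[-1,[0,0,0],0]])

```text
time: 13.38
tool_pos: [493.4, -111.0, 93.1]
tcp_rot: [-179.9, 0.2, -6.1]
ft_force: [-0.2, 0.1, 0.7]
finger_gap: 0.1
grip_force: 0.0
```

```bash
python3 look.py wrist w6 post_right post_left; python3 look.py side s6 post_right post_left test_ring
```

```text
T 13.3833 [ 493.4 -111.    93.1] [-179.94383244    0.24510322   -6.08760728] [-0.2097725   0.09300959  0.69765826] 0.05233054385914207
[ 574. -118.  236.]
post_right 0.97 [ 523.3 -109.    81.8] [247. 190.]
T 13.5333 [ 496.  -111.8   96.6] [ 1.79980066e+02 -9.66646765e-02 -6.07840754e+00] [ 0.18981058  1.00066139 -0.09623411] -0.13001489791559925
[  153. -1011.   971.]
post_right 0.9 [ 519.6 -113.3   83.3] [254. 220.]
post_right 0.31 [ 443.2 -332.8   -3.6] [256. 297.]
test_ring 0.64 [444.6 177.    0.9] [206. 192.]
test_ring 0.52 [640.  -39.6  19.7] [278. 212.]
test_ring 0.47 [344.5 305.2   1.1] [172. 178.]
```

View pics/w6.png

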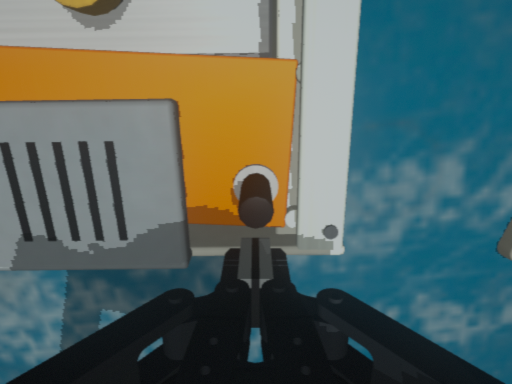

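The fingers stand squarely behind the right post: both lie on column 256, with the post top at (256,210). Pushing gently.

Request:
play_rows(increments=[[-1,[3,0,5],0],[-1,[3,0,0],0],[-1,[2,0,0],0],[-1,[2,0,0],0],[-1,[2,0,0],0],[-1,[0,0,0],0]])

```text
time: 14.23
tool_pos: [507.1, -112.9, 90.1]
tcp_rot: [-180.0, 0.0, -6.1]
ft_force: [-0.7, 0.2, -0.3]
finger_gap: -0.2
grip_force: 0.4
```

Request:
play_rows(increments=[[-1,[2,0,0],0],[-1,[2,0,0],0],[-1,[2,0,0],0],[-1,[2,0,0],0],[-1,[0,0,0],0]])

```text
time: 14.65
tool_pos: [515.3, -113.8, 90.3]
tcp_rot: [-180.0, -0.0, -6.1]
ft_force: [-0.8, 0.0, -0.2]
finger_gap: -0.1
grip_force: 0.3
```

```bash
python3 look.py wrist w7 post_right post_left; python3 look.py scene s7 post_right post_left 
```

```text
T 14.65 [ 515.3 -113.8   90.3] [-1.79996802e+02 -2.33918338e-02 -6.08662032e+00] [-0.75836702  0.01755441 -0.15729543] -0.10192420935633263
[ 595. -121.  233.]
post_right 0.75 [ 538.1 -108.    84.6] [241. 209.]
T 14.8 [ 515.3 -113.8   90.5] [ 1.79998959e+02 -4.66890618e-02 -6.08209009e+00] [-0.17046393  0.45199386  0.25675485] -0.06673982078017066
[-178.  638.  985.]
post_right 0.8 [ 536.5 -118.4   81.5] [294. 184.]
post_left 0.81 [551.8  68.1  82.1] [244. 209.]
```

Request:
play_rows(increments=[[-1,[-16,0,-6],0],[-1,[0,-36.8,0],0],[-1,[0,-36.8,0],0],[-1,[0,-36.8,0],0],[-1,[0,-36.8,0],0],[-1,[0,-36.8,0],0],[-1,[0,0,0],0],[-1,[2,0,6],0],[-1,[4,0,0],0],[-1,[2,0,0],0],[-1,[2,0,0],0],[-1,[0,0,0],0]])

```text
time: 15.95
tool_pos: [529.0, 68.6, 90.4]
tcp_rot: [180.0, -0.0, -6.2]
ft_force: [0.4, -0.1, -0.4]
finger_gap: 0.2
grip_force: 0.0
```

Request:
play_rows(increments=[[-1,[2,0,0],0],[-1,[2,0,0],0],[-1,[2,0,0],0],[-1,[2,0,0],0],[-1,[2,0,0],0],[-1,[2,0,0],0],[-1,[0,0,0],0]])

```text
time: 16.53
tool_pos: [540.7, 68.6, 90.3]
tcp_rot: [-180.0, -0.0, -6.1]
ft_force: [-1.4, 1.2, 1.1]
finger_gap: -0.0
grip_force: 0.6
```

```bash
python3 look.py wrist w8 post_right post_left; python3 look.py scene s8 post_right post_left 
```

```text
T 16.5333 [540.7  68.6  90.3] [-1.79996832e+02 -1.45309077e-02 -6.08251494e+00] [-1.38247869  1.23303148  1.0690576 ] -0.0255187098528119
[621.  62. 233.]
post_left 0.75 [556.   67.5  81.4] [257. 219.]
T 16.6833 [540.7  68.6  90.3] [-1.79996537e+02 -3.64600711e-02 -6.08224823e+00] [-0.23384702  0.67295566  0.23423739] -0.11408482932709726
[-178.  638.  985.]
post_right 0.71 [ 537.8 -121.5   80.6] [295. 183.]
post_left 0.91 [561.8  68.   79.5] [241. 208.]
```

Request:
play_rows(increments=[[-1,[-16,0,-6],0],[-1,[0,36.8,0],0],[-1,[0,36.8,0],0],[-1,[0,36.8,0],0],[-1,[0,36.8,0],0],[-1,[0,37.8,0],0],[-1,[0,0,0],0],[-1,[4,0,6],0],[-1,[4,0,0],0],[-1,[2.5,0,0],0],[-1,[2,0,0],0],[-1,[2,0,0],0]])

```text
time: 17.83
tool_pos: [519.2, -113.9, 89.9]
tcp_rot: [-180.0, 0.1, -6.0]
ft_force: [-3.6, -0.2, 1.0]
finger_gap: -0.1
grip_force: 1.4
```

Request:
play_rows(increments=[[-1,[2,0,0],0],[-1,[2,0,0],0],[-1,[2,0,0],0],[-1,[2,0,0],0],[-1,[2,0,0],0],[-1,[3,0,0],0],[-1,[0,0,0],0]])

```text
time: 18.42
tool_pos: [532.8, -116.7, 90.4]
tcp_rot: [180.0, -0.0, -6.1]
ft_force: [0.2, 0.5, -0.7]
finger_gap: 0.0
grip_force: 0.3
```

```bash
python3 look.py scene s9 post_right post_left 
```

```text
T 18.4167 [ 532.8 -116.7   90.4] [ 1.79995138e+02 -3.42430664e-02 -6.08894367e+00] [ 0.19471495  0.4508478  -0.74719941] 0.03171038752769883
[-178.  638.  985.]
post_right 0.82 [ 552.  -123.2   79. ] [292. 181.]
post_left 0.8 [562.7  63.4  80.2] [243. 207.]
post_left 0.59 [637.2 -33.1  22.4] [252. 194.]
post_left 0.28 [588.1 -29.9  -0.7] [261. 208.]
```

Request:
play_rows(increments=[[-1,[-16,0,-6],0],[-1,[0,-36.8,0],0],[-1,[0,-36.8,0],0],[-1,[0,-36.8,0],0],[-1,[0,-36.8,0],0],[-1,[0,-36.8,0],0],[-1,[0,0,0],0],[-1,[3,0,6],0],[-1,[2,0,0],0],[-1,[2,0,0],0],[-1,[2,0,0],0],[-1,[2,0,0],0]])

```text
time: 19.57
tool_pos: [546.5, 65.7, 90.0]
tcp_rot: [180.0, 0.1, -6.2]
ft_force: [-2.6, -0.7, 0.8]
finger_gap: 0.1
grip_force: 1.2
```

Request:
play_rows(increments=[[-1,[2.5,0,0],0],[-1,[2.5,0,0],0],[-1,[2.5,0,0],0],[-1,[2.5,0,0],0],[-1,[2.5,0,0],0],[-1,[2.5,0,0],0],[-1,[0,0,0],0]])

```text
time: 20.15
tool_pos: [562.2, 65.3, 90.4]
tcp_rot: [-180.0, -0.0, -6.1]
ft_force: [-0.4, -1.0, -0.7]
finger_gap: 0.1
grip_force: 0.2
```

Request:
play_rows(increments=[[-1,[-16,0,-6],0],[-1,[0,36.8,0],0],[-1,[0,36.8,0],0],[-1,[0,36.8,0],0],[-1,[0,36.8,0],0],[-1,[0,37,0],0],[-1,[0,0,0],0],[-1,[3,0,6],0],[-1,[2,0,0],0],[-1,[2,0,0],0],[-1,[2,0,0],0],[-1,[2,0,0],0]])

```text
time: 21.15
tool_pos: [537.5, -116.1, 90.2]
tcp_rot: [-180.0, 0.0, -6.0]
ft_force: [-1.6, 0.4, -0.1]
finger_gap: -0.1
grip_force: 1.0
```

Request:
play_rows(increments=[[-1,[2.5,0,0],0],[-1,[2.5,0,0],0],[-1,[2.5,0,0],0],[-1,[2.5,0,0],0],[-1,[2.5,0,0],0],[-1,[2.5,0,0],0],[-1,[0,0,0],0]])

```text
time: 21.73
tool_pos: [552.6, -119.0, 90.3]
tcp_rot: [-180.0, -0.0, -6.1]
ft_force: [0.4, 0.1, -0.6]
finger_gap: -0.1
grip_force: 0.1
```

```bash
python3 look.py scene s10 post_right post_left 
```

```text
T 21.7333 [ 552.6 -119.    90.3] [-1.79999408e+02 -2.86560612e-02 -6.09328126e+00] [ 0.35189613  0.09262758 -0.64336412] -0.12858810418359948
[-178.  638.  985.]
post_right 0.59 [ 570.8 -124.6   78.4] [288. 178.]
post_left 0.83 [586.5  60.7  78. ] [238. 203.]
```

Request:
play_rows(increments=[[-1,[-16,0,-6],0],[-1,[0,-36.8,0],0],[-1,[0,-36.8,0],0],[-1,[0,-36.8,0],0],[-1,[0,-36.8,0],0],[-1,[0,-36.8,0],0],[-1,[0,0,0],0],[-1,[3,0,6],0],[-1,[2,0,0],0],[-1,[2,0,0],0],[-1,[2,0,0],0],[-1,[2,0,0],0]])

```text
time: 22.88
tool_pos: [566.6, 63.3, 90.1]
tcp_rot: [180.0, 0.0, -6.2]
ft_force: [-2.5, 0.5, 0.3]
finger_gap: 0.0
grip_force: 1.2
```

Request:
play_rows(increments=[[-1,[2.5,0,0],0],[-1,[2.5,0,0],0],[-1,[2.5,0,0],0],[-1,[2.5,0,0],0],[-1,[2.5,0,0],0],[-1,[2.5,0,0],0],[-1,[0,0,0],0]])

```text
time: 23.47
tool_pos: [582.1, 63.0, 90.3]
tcp_rot: [-180.0, -0.0, -6.1]
ft_force: [-0.5, -0.3, -0.0]
finger_gap: 0.2
grip_force: 0.1
```

Request:
play_rows(increments=[[-1,[-16,0,-6],0],[-1,[0,36.8,0],0],[-1,[0,36.8,0],0],[-1,[0,36.8,0],0],[-1,[0,36.8,0],0],[-1,[0,37,0],0],[-1,[0,0,0],0],[-1,[3,0,6],0],[-1,[2,0,0],0],[-1,[2,0,0],0],[-1,[2,0,0],0],[-1,[2,0,0],0]])

```text
time: 24.47
tool_pos: [557.3, -118.4, 90.1]
tcp_rot: [-180.0, 0.0, -6.0]
ft_force: [-2.6, 1.0, -0.7]
finger_gap: 0.0
grip_force: 1.3
```

Request:
play_rows(increments=[[-1,[2.5,0,0],0],[-1,[2.5,0,0],0],[-1,[2.5,0,0],0],[-1,[2.5,0,0],0],[-1,[2.5,0,0],0],[-1,[0,0,0],0]])

```text
time: 24.97
tool_pos: [569.9, -121.0, 90.2]
tcp_rot: [180.0, -0.0, -6.1]
ft_force: [0.2, 0.4, -1.0]
finger_gap: 0.3
grip_force: 0.1
```

```bash
python3 look.py scene s11 post_right post_left home_left; python3 look.py wrist w11 post_right
```

```text
T 24.9667 [ 569.9 -121.    90.2] [ 1.79999572e+02 -2.33377978e-02 -6.08544436e+00] [ 0.16666782  0.38533577 -0.9707405 ] 0.3104155002994197
[-178.  638.  985.]
post_right 0.87 [ 588.9 -127.1   80.2] [284. 174.]
post_left 0.56 [603.1  63.6  80.9] [234. 200.]
home_left 0.79 [621.8  59.6  78.8] [231. 196.]
T 25.1667 [ 569.8 -121.1   90.5] [ 1.79996117e+02 -5.25494902e-02 -6.08989000e+00] [-0.74813122 -0.11533651 -0.36843252] 0.46519129241057117
[ 650. -128.  234.]
post_right 0.72 [ 593.5 -117.    83.6] [244. 206.]
```

Request:
play_rows(increments=[[-1,[-16,0,-6],0],[-1,[0,-36.8,0],0],[-1,[0,-36.8,0],0],[-1,[0,-36.8,0],0],[-1,[0,-36.8,0],0],[-1,[0,-36.8,0],0],[-1,[0,0,0],0],[-1,[3,0,6],0],[-1,[3,0,0],0],[-1,[2,0,0],0],[-1,[2,0,0],0],[-1,[2,0,0],0]])

```text
time: 26.27
tool_pos: [585.2, 61.1, 90.3]
tcp_rot: [180.0, 0.0, -6.2]
ft_force: [-4.1, 0.4, 0.5]
finger_gap: -0.3
grip_force: 1.5
```

Request:
play_rows(increments=[[-1,[2,0,0],0],[-1,[2,0,0],0],[-1,[2,0,0],0],[-1,[2,0,0],0],[-1,[2,0,0],0],[-1,[1.5,0,0],0],[-1,[0,0,0],0]])

```text
time: 26.85
tool_pos: [596.7, 61.3, 90.3]
tcp_rot: [-180.0, -0.0, -6.1]
ft_force: [-1.0, -0.1, -0.9]
finger_gap: -0.2
grip_force: 0.4
```

Request:
play_rows(increments=[[-1,[-16,0,-6],0],[-1,[0,36.8,0],0],[-1,[0,36.8,0],0],[-1,[0,36.8,0],0],[-1,[0,36.8,0],0],[-1,[0,37,0],0],[-1,[0,0,0],0],[-1,[3,0,6],0],[-1,[3,0,0],0],[-1,[2,0,0],0],[-1,[2,0,0],0],[-1,[2,0,0],0]])

```text
time: 27.85
tool_pos: [573.2, -120.3, 90.2]
tcp_rot: [-180.0, 0.0, -6.0]
ft_force: [-2.0, 0.2, 0.0]
finger_gap: -0.0
grip_force: 1.3
```

Request:
play_rows(increments=[[-1,[2,0,0],0],[-1,[1.5,0,0],0],[-1,[1.5,0,0],0],[-1,[1,0,0],0],[-1,[0,0,0],0]])

```text
time: 28.27
tool_pos: [579.0, -122.0, 90.2]
tcp_rot: [-180.0, 0.0, -6.1]
ft_force: [-0.8, 0.9, -0.3]
finger_gap: -0.0
grip_force: 0.6
```

```bash
python3 look.py scene s12 post_right post_left home_left; python3 look.py side w12 post_right post_left home_right home_left
```

```text
T 28.2667 [ 579.  -122.    90.2] [-1.79989886e+02  1.64014004e-03 -6.07749418e+00] [-0.78898549  0.94416284 -0.30765166] -0.03210060127286873
[-178.  638.  985.]
post_right 0.91 [ 598.1 -128.6   79.3] [283. 173.]
post_left 0.93 [619.2  59.6  80.9] [231. 196.]
home_left 0.7 [624.   57.7  81.8] [231. 195.]
T 28.4667 [ 579.  -122.2   90.3] [-1.79997569e+02 -2.04390616e-02 -6.08971961e+00] [-0.75478958  0.30687606 -0.50361532] 0.14119882758023053
[  153. -1011.   971.]
post_right 0.64 [ 596.7 -122.    84.3] [277. 216.]
post_left 0.57 [613.9  61.3  81.7] [260. 182.]
post_left 0.51 [631.8 -30.1  24.8] [275. 209.]
home_right 0.61 [ 604.9 -123.4   83.9] [280. 215.]
home_left 0.94 [619.4  60.1  80.1] [262. 183.]
```

Request:
play_rows(increments=[[-1,[1,0,0],0],[-1,[1,0,0],0],[-1,[1,0,0],0],[-1,[0,0,0],0]])

```text
time: 29.05
tool_pos: [582.0, -122.6, 90.3]
tcp_rot: [180.0, -0.0, -6.1]
ft_force: [-2.2, -0.2, 1.7]
finger_gap: 0.2
grip_force: 1.0
```

Request:
play_rows(increments=[[-1,[-16,0,-6],0],[-1,[0,-36.8,0],0],[-1,[0,-36.8,0],0],[-1,[0,-36.8,0],0],[-1,[0,-36.8,0],0],[-1,[0,-36.8,0],0],[-1,[0,0,0],0],[-1,[4,0,6],0],[-1,[4,0,0],0],[-1,[3,0,0],0],[-1,[2,0,0],0],[-1,[2,0,0],0]])

```text
time: 30.05
tool_pos: [600.3, 59.4, 90.0]
tcp_rot: [180.0, 0.1, -6.2]
ft_force: [-2.1, 1.5, 0.3]
finger_gap: -0.1
grip_force: 1.4
```

Request:
play_rows(increments=[[-1,[1,0,0],0],[-1,[1,0,0],0],[-1,[1,0,0],0],[-1,[0,0,0],0]])

```text
time: 30.38
tool_pos: [602.4, 59.7, 90.0]
tcp_rot: [180.0, 0.1, -6.1]
ft_force: [-6.1, -2.3, 2.2]
finger_gap: -0.3
grip_force: 2.8
```

Force is starting to rise on the left end (box x 592.9). I press on a little further.

Request:
play_rows(increments=[[-1,[1,0,0],0],[-1,[1,0,0],0],[-1,[0,0,0],0]])

```text
time: 30.63
tool_pos: [602.7, 59.8, 89.8]
tcp_rot: [179.9, 0.3, -6.1]
ft_force: [-15.3, -0.7, 7.2]
finger_gap: -0.1
grip_force: 7.5
```

Request:
play_rows(increments=[[-1,[-16,0,-6],0],[-1,[0,36.8,0],0],[-1,[0,36.8,0],0],[-1,[0,36.8,0],0],[-1,[0,36.8,0],0],[-1,[0,36.8,0],0],[-1,[0,0,0],0],[-1,[4,0,6],0],[-1,[4,0,0],0],[-1,[2,0,0],0],[-1,[1.5,0,0],0],[-1,[1,0,0],0]])

```text
time: 31.63
tool_pos: [582.9, -121.3, 90.3]
tcp_rot: [-180.0, -0.0, -6.0]
ft_force: [-1.2, -0.1, -0.9]
finger_gap: 0.2
grip_force: 0.7
```

Request:
play_rows(increments=[[-1,[1,0,0],0],[-1,[1,0,0],0],[-1,[1,0,0],0],[-1,[0,0,0],0]])

```text
time: 31.97
tool_pos: [585.3, -122.5, 90.2]
tcp_rot: [-180.0, 0.0, -6.1]
ft_force: [-2.3, 1.4, 1.4]
finger_gap: -0.1
grip_force: 0.9
```

Request:
play_rows(increments=[[-1,[1,0,0],0],[-1,[1,0,0],0],[-1,[1,0,0],0],[-1,[0,0,0],0]])

```text
time: 32.3
tool_pos: [585.9, -122.7, 90.1]
tcp_rot: [-180.0, 0.3, -6.1]
ft_force: [-15.7, 3.2, 9.3]
finger_gap: -0.1
grip_force: 7.8
```

Both ends now meet a stop. I check the left once more, then back off and look.

Request:
play_rows(increments=[[-1,[-17,0,-6],0],[-1,[0,-36.8,0],0],[-1,[0,-36.8,0],0],[-1,[0,-36.8,0],0],[-1,[0,-36.8,0],0],[-1,[0,-36.8,0],0],[-1,[0,0,0],0],[-1,[4,0,6],0],[-1,[4,0,0],0],[-1,[2,0,0],0],[-1,[1.5,0,0],0],[-1,[1,0,0],0]])

```text
time: 33.3
tool_pos: [602.6, 59.0, 89.9]
tcp_rot: [180.0, 0.1, -6.2]
ft_force: [-8.5, -0.6, 3.6]
finger_gap: -0.1
grip_force: 4.2
```

Request:
play_rows(increments=[[-1,[1,0,0],0],[-1,[1,0,0],0],[-1,[0,0,0],0]])

```text
time: 33.55
tool_pos: [602.8, 59.0, 89.8]
tcp_rot: [179.9, 0.4, -6.2]
ft_force: [-13.8, -0.8, 9.4]
finger_gap: 0.3
grip_force: 7.1
```

Request:
play_rows(increments=[[-1,[-12,0,0],0],[-1,[-12,0,-30],0],[-1,[-12,18,-40],0],[-1,[-12,18,-40],0],[-1,[-12,18,-30],0],[-1,[-5,18,-20],0],[-1,[0,18,0],0],[-1,[0,0,0],0],[-1,[0,0,0],0]])

```text
time: 34.3
tool_pos: [533.6, -21.2, 244.1]
tcp_rot: [-180.0, -0.1, -6.3]
ft_force: [0.1, 0.5, -0.6]
finger_gap: 0.3
grip_force: 0.0
```

```bash
python3 look.py wrist w13 post_right post_left home_right home_left test_ring exposure_box; python3 look.py scene s13 post_right post_left; python3 look.py side s14 post_right post_left home_right home_left test_ring; python3 - <<'E'
import cv2,numpy as np
a=cv2.imread("pics/w13.png");cv2.imwrite("pics/fin.png",cv2.resize(a,(800,600),interpolation=cv2.INTER_CUBIC))
E
```

```text
T 34.3 [533.6 -21.2 244.1] [-1.79996438e+02 -7.55807357e-02 -6.25585822e+00] [ 0.0933659   0.48779753 -0.56017895] 0.28407244465649995
[613. -29. 387.]
post_right 0.92 [ 607.8 -117.6   83.3] [357.  77.]
post_left 0.55 [621.6  60.8  83.6] [152.  84.]
home_right 0.58 [ 606.9 -123.2   82.2] [363.  78.]
test_ring 0.92 [444.3 180.8   4.1] [107. 239.]
test_ring 0.9 [406.9 261.9   4. ] [ 54. 270.]
test_ring 0.74 [346.3 298.5   1.5] [ 42. 310.]
exposure_box 0.96 [591.  -27.4  -4.1] [256. 103.]
T 34.65 [533.3 -19.2 242.9] [-1.79992268e+02  6.96724213e-02 -6.03930581e+00] [0.97991969 0.29180997 0.30300899] -0.028473007861179594
[-178.  638.  985.]
post_right 0.81 [ 602.3 -129.8   80.7] [282. 172.]
post_right 0.41 [771.3  66.2  -0.8] [202. 192.]
post_left 0.92 [620.6  60.1  80.3] [231. 196.]
T 34.8 [533.4 -19.4 243.3] [-1.79997398e+02  2.69457553e-02 -6.05314116e+00] [-0.91200912  0.30949749  0.1697816 ] 0.00066133906655205
[  153. -1011.   971.]
post_right 0.72 [ 605.4 -124.3   85.4] [280. 215.]
post_left 0.88 [620.9  61.7  82.2] [262. 182.]
home_right 0.62 [ 602.9 -124.2   86.6] [279. 215.]
home_left 0.69 [621.2  60.   80.1] [262. 183.]
test_ring 0.63 [4.125e+02 2.623e+02 1.000e-01] [192. 181.]
test_ring 0.53 [ 3.423e+02  3.021e+02 -3.000e-01] [172. 179.]
test_ring 0.5 [446.5 179.4   1.1] [207. 191.]
```

View pics/fin.png

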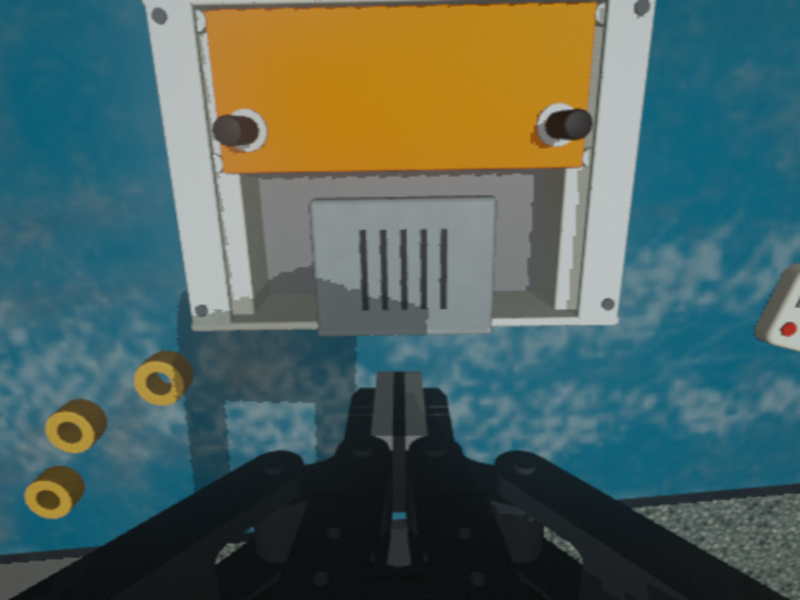

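The final picture shows the shutter's far edge flush and parallel with the far wall along the top, both posts at their home points, (237,130) and (570,124), and the robot clear of everything.

```bash
python3 -c "
from bench import *
print(hand_in())"
```

```text
the job is handed in; nothing more can be done
None
```

I handed the job in: the brass ring is seated on the spindle's shoulder, the shutter is closed with both ends pressed to a firm stop at the far wall, and the arm is clear (about 35 s used; the hand-in gave no verdict).

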